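Free the pawl of the tilting painting board and lower the board

ROBOT

A 6-joint arm with a two-finger parallel gripper is mounted at the origin on a cart in front of the work surface, level with it; the furniture and walls round the work are solid. World frame = base frame: x ahead of the robot, y to its left, z up, the work surface at z = 0. Lengths are in m, angles in rad, forces in N, time in s.
With the tool pointing down it reaches from about 0.425 to 0.95 m from the base axis. Payload 14.7 kg.
Tool frame: the origin (TCP) lies midway between the tips of the shut fingers; the grasp point (between the pads) lies 19 mm behind it; z points along the fingers, y is the line along which they close (so a half turn about z gives the same grasp; the last joint's range is limited). The gripper opens to 85 mm and grips with 20 to 120 N. Pads are 22 mm wide; open, the fingers measure 114 mm over their backs; the gripper's body (76 mm by 85 mm) begins 54 mm behind the grasp point. The pads swing forward as they close: fully open they stand 13 mm farther back than shut.
Start: joints at [1.194, 0.48, 1.596, -0, 1.065, -0.047], TCP at [0.21, 0.615, 0.231] pointing down, gripper open.
Joint ranges: [-2.75, 2.75], [-0.82, 2.05], [0.23, 2.67], [-1.56, 4.7], [0.09, 2.69], [-2.92, 2.92]. Speed limits (rad/s): [1.89, 1.89, 2.39, 3.01, 3.01, 3.01].

INTERFACE

Orientations are given as a rotation vector (axis times angle).
In Python, from station import get_obs, snapshot, camera_info, hand_in gives the robot as it stands.
- The arm moves only by the tool send_rows, never from a script. Its argument "rows" is a list of rows, each a list of 7 numbers: the shift along the tool's x, y, z in mm, then the turn, a rotation vector about the tool's x, y, z in degrees, then the opening, from 0 (shut) to 1 (fully open). A call has 1 to 5 rows; each row is the pose to reach, as a shift and turn from the pose commanded when the call began, along the tool's axes at that moment; what a row does not reach only later rows make up. A row lasts 1/8 s, in which the tool goes at most 62.5 mm and 10.7 degrees, less where a joint would pass 70% of its speed; a pose out of reach is approached as far as the arm can. A call with a gripper value outside its range is refused whole. The fingers move at their own pace and stop on an object; the grip force is fixed at half the most. Time passes only in rows, so rows that repeat a pose let the fingers close. It gives the time, the measured TCP pose, the force, the opening and the grip force at its end, in the units of the state.
- get_obs(): the state, without advancing time (a new reading comes with each control period).
- snapshot(name): name is "scene" or "top"; returns the picture (420x560x3 uint8, blue, green, red); there is no depth.
- camera_info(name): a dict with "vertical_fov" (degrees; the focal length in pixels is half the picture's height over the tangent of half this angle, whatever the lens; pixels are square), "cx", "cy" (the principal point, pixels), "dist" ([k1, k2, p1, p2, k3] as OpenCV has them; the pictures are not rectified), "extrinsics" (4x4, takes a point from world to camera coordinates). Camera axes: x right, y down, z forward; pixel columns grow to the right and rows downward; lengths in m; the calibration is good to about 2 mm. A picture is of the moment at which its call begins. camera_info takes no time and is no camera call.
- hand_in(): hands the job in; it is judged then, once.
The state is a dict: "time": time; "joint_positions": joint angles; "qvel": joint speeds; "effort": joint torques, N m; "eef_pos": TCP position; "orientation": TCP orientation; "force": force on the tool from outside, world axes, zero at the start; "ft_torque": the same for the moment, N m; "gripper_width": finger opening in m; "grip_force": force on a finger pad.
Only numpy, scipy, OpenCV 4.12 (cv2) and the standard library are available. Lean on these libraries where they do the work, as an engineer would, in place of code of your own. Each camera call takes 0.05 s, during which the arm holds its last target. There are 200 camera calls.

TASK

The tilting board with the blue canvas is held up by a red ratchet pawl: pick up the bamboo brush, put its handle end under the pawl and flick the pawl up and right over to the other side, without touching the pawl with the gripper. Lay the brush down on the table, then press the board slowly and gently down by the rubber pad on its free edge, against its oil damper, until it has landed on the rubber buffer below it. Leave the jars, dish and tube beside it where they are.

Things in the scene. Friction and masses are not known exactly. Their poses are not given: they have to be found in the camera images.
- stand: Fixed tilting stand; origin in the table top, z up, front (-x) with the ratchet towards the robot. Wooden base 16 mm high from x -135 to +100, y -130 to +150 mm. Under the board at x 0, y -75 mm stands a post with a springy rubber buffer (22 mm wide, 3 N/mm, 8 mm travel); its height differs every time over 20 mm and is not measured: feel for it.
- axle (a point): Front end of the board's axle, 80 mm above the table, axes as the stand; the axle runs along x, to its right (-y) lies the board, whose front edge is 45 mm behind (+x of) this point. A brass ratchet wheel, outer radius 32 mm, turns on the axle 8 to 20 mm behind this point, in the pawl's plane; 28 to 40 mm behind it is a wooden cheek 36 mm wide.
- pawl_pivot (a point): Pivot of the red pawl, 119 mm above the table, mid-thickness of the pawl, axes as the stand; the pawl turns about x. Its steel post (22 mm wide, up to 14 mm above this point) stands 10 to 18 mm behind (+x), the board begins 31 mm behind. The space under the pawl, 15 to 65 mm left (+y) of here, is free from the front to 25 mm behind this point.
- pawl_lift (a point): Point on the underside of the red pawl where a rod should lift it: at the start 48 mm left (+y of the stand) of the pivot and 5 mm below it, mid-thickness. The pawl is a bar 98 mm long, 10 mm high, 12 mm thick in x, level at the start, its nose bent down into the wheel's top. The point turns with the pawl.
- pawl (a joint): Pawl angle, rad: 0 = level, nose in the wheel; grows as its left end swings up and over to the right; 1.57 upright, stop at 2.0. A loose gravity pawl: past upright it falls over to 2.0 and stays, before that it falls back. The wheel pinches the nose: lifting at pawl_lift takes 1 to 3 N for the first 0.12 rad, then under 1 N. More than 20 N bends it.
- brush_mid (a point): Centre of the bamboo brush, a straight rod 12x222x12 mm, 18 g, lying on the table, this point 6 mm above its underside. Its y axis runs along the rod, from the handle end (painted green, at y = -111 mm) to the white bristle point; z up. The handle end points roughly away from the robot.
- brush_end (a point): Centre of the brush's handle end, same axes as brush_mid; painted green; this is the end to put under the pawl.
- board (a joint): How far the board is lowered, rad: 0 = held by the pawl, 0.40 above level; grows as its free right edge goes down. It lands on the buffer between 0.25 and 0.38. An oil damper resists: left alone the board sinks far too slowly to wait for (about 0.004 rad/s); pressed at the pad it yields 1 cm/s per 7 N. Once landed the force rises by 1.5 N per mm more.
- push_pad (a point): Centre of the top face of the black rubber pad, 40 (x) x 36 mm, on a tab at the board's free right edge, to be pressed down; 245 mm from the axle line, about 180 mm above the table at the start. It turns with the board, its z axis is vertical at the start though the pad slopes 0.40 rad, down to the left. More than 25 N on the board strains it.
- pigment_red: Bystander: glass pigment jar with red pigment and a black lid, 46x46x61 mm, standing left of the stand. Origin at the centre of its underside, z up.
- pigment_yellow: Bystander: glass pigment jar with yellow pigment and a white lid, 48x48x65 mm, standing left of the stand. Origin at the centre of its underside, z up.
- dish: Bystander: plain white dish, 112x114x28 mm, in front of the stand at the left. Origin at the centre of its underside, z up.
- paint_tube: Bystander: green paint tube, 36x115x25 mm, lying at the right. Origin at the centre of its underside, its length along its y axis.

How it is judged:
On the way, in this order (a step that is already met when the one before it is completed fails the run):
1. the handle end of the brush is under the pawl and lifts it (value of joint pawl between 0.2 and 1.3 rad and contact force between brush and pawl above 0.03 N and distance between brush_end and pawl_lift below 0.06 m), for 0.05 s.
2. the pawl is thrown over (value of joint pawl above 1.65 rad), for 0.2 s.
At the end, for the whole second after the job is handed in: The pawl is thrown over (past 1.65 rad), the board has landed: it rests on the rubber buffer with at least 0.2 N and no longer moves (under 0.02 rad/s), and the brush lies at rest on the table top (its centre lower than 12 mm) (value of joint pawl above 1.65 rad and value of joint board above 0.2 rad and contact force between board and plunger above 0.2 N and velocity of joint board below 0.02 rad/s and height (world z) of brush_mid below 0.012 m and linear speed of brush below 0.02 m/s); the robot touches nothing.
It fails at once if the gripper or arm touches the pawl (contact force between any of the fingers, the arm and pawl above 0.3 N).
It fails at once if the brush presses on the pawl with more than 20 N (contact force between brush and pawl above 20 N).
It fails at once if the board is pressed with more than 25 N (contact force between any of the fingers, the arm, brush and board above 25 N).
It fails at once if a jar, the dish or the tube is disturbed (distance of any of pigment_red, pigment_yellow, dish, paint_tube from where it was at the start of the episode above 0.02 m).
It also fails if it takes over 72 s, if anything falls off the work surface, if the arm or the gripper's body presses on something with over 40 N, if the wrist force passes 120 N, or if a joint passes its speed limit or range.

## Working session

There is one attempt and no reset: what is moved stays moved. The work goes in short steps, Python scripts to look and compute and a tool call to move; the robot and the scene stay as the last step left them, time stands still between calls to the robot, and variables do not carry over. Pictures are saved under pics/ and viewed, at most 10 in all, crops included, and the job is handed in when it is done.

Besides the shell and the picture viewer there is one more tool, called after ">>>" by a JSON object that holds its "method" and its "body". send_rows: Moves the arm, as the interface text tells. Its arguments: {"type":"object","properties":{"rows":{"type":"array","items":{"type":"array","items":{"type":"number"}}}},"required":["rows"]}

```bash
mkdir -p pics; ls; python3 - <<'E'
from station import *
import cv2
for n in("scene","top"):
    cv2.imwrite(f"pics/{n}0.png",cv2.resize(snapshot(n),None,fx=1.42,fy=1.42,interpolation=cv2.INTER_CUBIC)); print(n,camera_info(n))
print(get_obs())
E
```

```text
pics
scene {'vertical_fov': 54.751980169217504, 'cx': 277.05426211576673, 'cy': 208.613256121177, 'dist': array([0.03869586, 0.        , 0.        , 0.        , 0.        ]), 'extrinsics': array([[ 0.76083834, -0.64892061, -0.00520187, -0.38563626],
       [-0.35376512, -0.40803137, -0.84164164,  0.33865412],
       [ 0.54403608,  0.64219347, -0.54001139,  0.83060795],
       [ 0.        ,  0.        ,  0.        ,  1.        ]])}
top {'vertical_fov': 44.77704362043946, 'cx': 288.2863390953762, 'cy': 215.00267680975765, 'dist': array([0.02702704, 0.        , 0.        , 0.        , 0.        ]), 'extrinsics': array([[ 0.00971769, -0.99992144, -0.00791679,  0.07056405],
       [-0.98827421, -0.00839743, -0.15245841,  0.58464378],
       [ 0.15237995,  0.0093055 , -0.98827818,  1.74589397],
       [ 0.        ,  0.        ,  0.        ,  1.        ]])}
{'time': 0.1, 'joint_positions': array([ 1.19441105e+00,  4.80823328e-01,  1.59678836e+00,  1.34537282e-05,
        1.06509775e+00, -4.66113338e-02]), 'qvel': array([-0.00139536, -0.00196195, -0.0021222 ,  0.00138289,  0.00020162,
        0.0006333 ]), 'effort': array([ 1.40437140e-03, -9.52261734e+01, -4.31029952e+01,  1.42469121e-04,
        5.24806630e-03,  8.23325024e-06]), 'eef_pos': array([0.21033966, 0.61464631, 0.23070978]), 'orientation': array([-5.15633302e-01, -3.09873821e+00,  1.71113210e-03]), 'force': array([0.4262413 , 0.54668103, 0.405046  ]), 'ft_torque': array([-0.05317856,  0.04638129, -0.0043659 ]), 'grip_force': 0.0, 'gripper_width': 0.08529510730873972}
```

View pics/scene0.png

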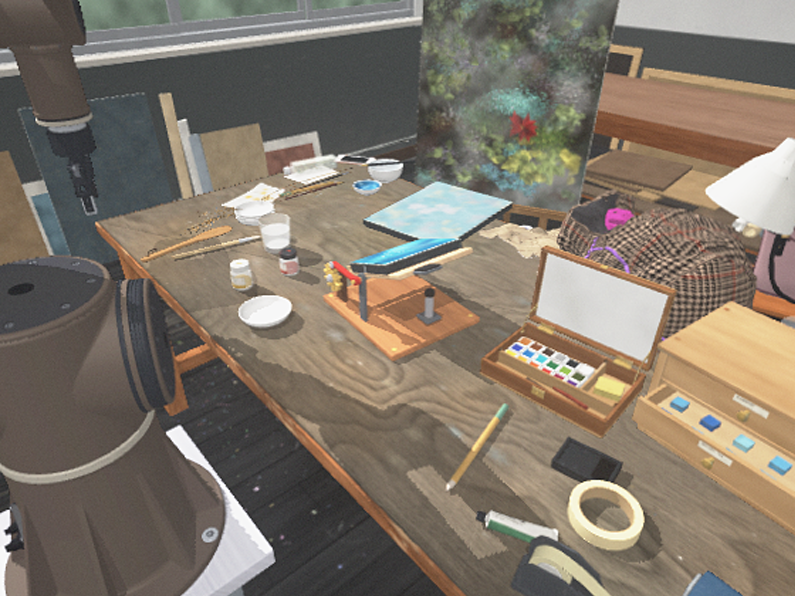

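View pics/top0.png

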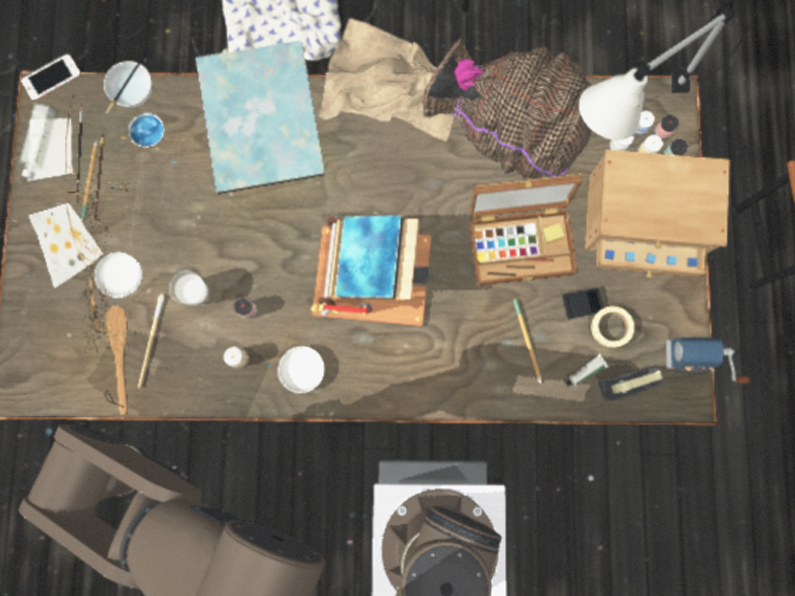

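The scene picture shows the stand around (400,300) with the red pawl at (345,270). The brush runs (447,488)→(505,406) with its green end far away, and the tube is at (515,528). In the top picture the stand is at (375,270), the pawl runs (320,308)→(368,310), the brush runs (540,380)→(517,300), and the tube is at (587,370). I'll enlarge these next.

```bash
cat > h.py <<'E'
from station import *
import numpy as np, cv2
from scipy.spatial.transform import Rotation as R
def cam(n):
    c=camera_info(n); f=210/np.tan(np.radians(c["vertical_fov"])/2)
    return np.array([[f,0,c["cx"]],[0,f,c["cy"]],[0,0,1]]),np.array(c["dist"]),np.array(c["extrinsics"])
def ray(n,p):
    K,d,E=cam(n); u=cv2.undistortPoints(np.array([[p]],float),K,d)[0,0]
    return -E[:3,:3].T@E[:3,3], E[:3,:3].T@np.r_[u,1]
def onz(n,p,z):
    o,v=ray(n,p); return o+v*(z-o[2])/v[2]
def tri(a,b,na="scene",nb="top"):
    o,v=ray(na,a);q,w=ray(nb,b)
    s=np.linalg.lstsq(np.c_[v,-w],q-o,rcond=None)[0]
    A,B=o+s[0]*v,q+s[1]*w
    return (A+B)/2,np.linalg.norm(A-B)
def proj(n,P):
    K,d,E=cam(n); return cv2.projectPoints(np.atleast_2d(np.array(P,float)),cv2.Rodrigues(E[:3,:3])[0],E[:3,3],K,d)[0][:,0]
def crop(im,x,y,w,h,s,t=10):
    c=cv2.resize(im[y:y+h,x:x+w],None,fx=s,fy=s,interpolation=cv2.INTER_CUBIC)
    for i in range(-x%t,w,t):
        cv2.line(c,(i*s,0),(i*s,6),(0,255,255),1); cv2.putText(c,str(x+i),(i*s,15),0,.33,(0,255,255),1)
    for i in range(-y%t,h,t):
        cv2.line(c,(0,i*s),(6,i*s),(0,255,255),1); cv2.putText(c,str(y+i),(8,i*s+4),0,.33,(0,255,255),1)
    return c
E
python3 - <<'E'
from h import *
s=snapshot("scene");t=snapshot("top")
a=crop(s,220,155,130,100,6); cv2.imwrite("pics/a.png",a)
b=crop(t,215,145,95,90,6)[:,:]
c=crop(t,350,205,37,90,6)
cv2.imwrite("pics/b.png",np.hstack([b,c]))
cv2.imwrite("pics/c.png",crop(s,305,275,100,100,6))
E
```

```text
(no output)
```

View pics/a.png

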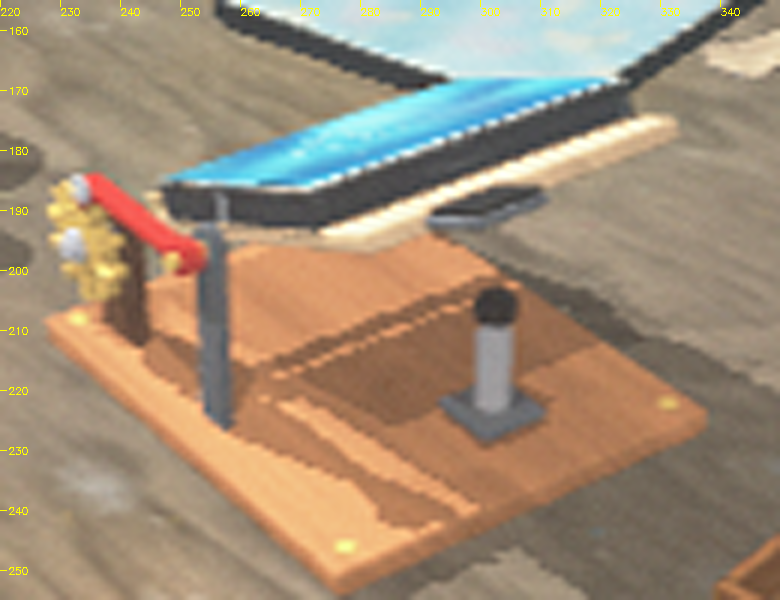

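View pics/b.png

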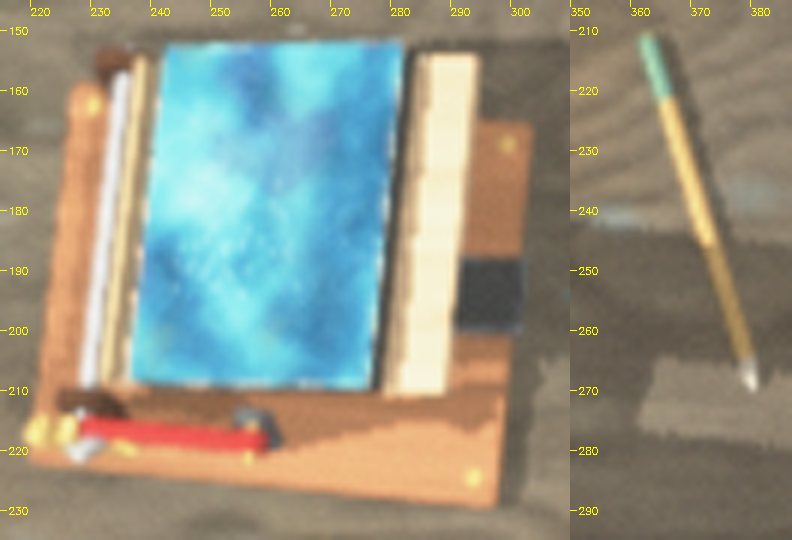

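View pics/c.png

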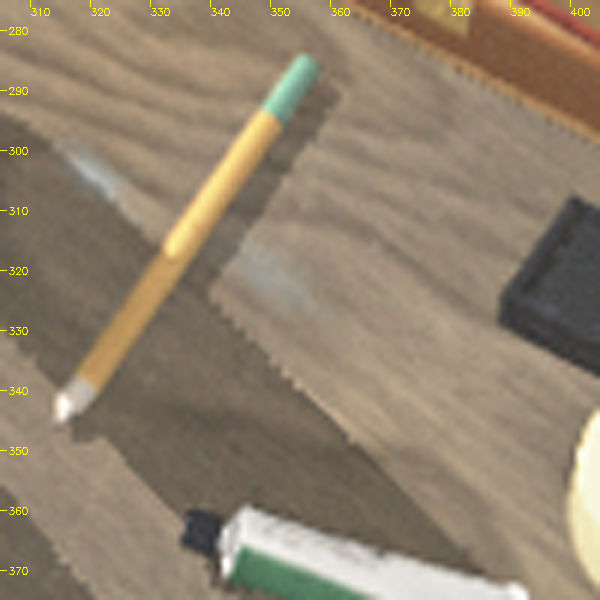

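The crops give these pixel positions:
- **Base corners, top view:** (297.8,229.7), (220,222) and (303.7,165.8).
- **Base corners, scene view:** (276.7,251.3), (228,208.7) and (337.7,224.2).
- **Pivot bolt:** scene (248.7,198.7), top (256.7,220.5).
- **Pad centre:** top (296.2,194.2).
- **Brush ends:** top (363.3,211) and (381,269.5), scene (355,285) and (314.5,343.5).

```bash
python3 - <<'E'
from h import *
from scipy.optimize import least_squares
np.set_printoptions(precision=4,suppress=True)
print("brush green",tri((355,285),(363.2,211.3)),onz("top",(363.2,211.3),.006),onz("scene",(355,285),.006))
print("brush white",tri((314.5,343.5),(380.7,269.5)),onz("top",(380.7,269.5),.006),onz("scene",(314.5,343.5),.006))
C=np.array([[-.135,-.13,.016],[-.135,.15,.016],[.1,-.13,.016]])
top=np.array([(297.8,229.7),(220,222),(303.7,165.8)]);sc=np.array([(276.7,251.3),(228,208.7),(337.7,224.2)])
W=lambda p,P:P@R.from_euler("z",p[2]).as_matrix().T+[p[0],p[1],0]
r=least_squares(lambda p:np.r_[(proj("top",W(p,C))-top).ravel(),(proj("scene",W(p,C))-sc).ravel()],[.65,.08,0])
print("stand",r.x,r.fun)
inv=lambda P:R.from_euler("z",-r.x[2]).apply(P-[r.x[0],r.x[1],0])
for n,a,b in(("bolt",(248.7,198.7),(256.7,220.5)),("axle",(232.2,195.5),(229.2,220)),("pawl nose end",(233,186),(228.5,215.5)),("pad",(301.3,189.3),(296.2,194.2)),("buffer",(302.5,205),None)):
    if b is None: continue
    P,e=tri(a,b); print(n,P,e,"stand",inv(P))
for q in((290.3,188),(302,188),(302,200.3),(290.3,200.3)): print("padcorner z.18",inv(onz("top",q,.18)))
for q in((228,215.5),(259.7,218.7)): P=onz("top",q,.124);print("pawl top",P,inv(P))
P=onz("scene",(248.7,198.7),.119);print("bolt119",P,inv(P))
P=onz("scene",(232.2,195.5),.08);print("axle80",P,inv(P))
E
```

```text
brush green (array([ 0.6044, -0.1912,  0.0112]), np.float64(0.001404840400740453)) [ 0.6057 -0.1924  0.006 ] [ 0.6083 -0.1876  0.006 ]
brush white (array([ 0.3987, -0.2509,  0.0097]), np.float64(0.0009992449608717242)) [ 0.3985 -0.2512  0.006 ] [ 0.4014 -0.2491  0.006 ]
stand [ 0.6825  0.1568 -0.0894] [ 0.7049 -0.1499  0.3337 -0.0783  1.0275 -0.3178 -0.7454 -0.1721 -1.2348
 -1.0839  0.4584 -0.9698]
bolt [0.5534 0.1814 0.1162] 7.363285865297495e-05 stand [-0.1308  0.013   0.1162]
axle [0.5597 0.2784 0.0809] 0.0008504429081724246 stand [-0.1332  0.1102  0.0809]
pawl nose end [0.5684 0.2785 0.1121] 0.004240547496220704 stand [-0.1245  0.1111  0.1121]
pad [0.6345 0.0484 0.1749] 0.0033833815279583285 stand [-0.0382 -0.1123  0.1749]
padcorner z.18 [-0.0219 -0.0902  0.18  ]
padcorner z.18 [-0.0182 -0.1283  0.18  ]
padcorner z.18 [-0.0589 -0.1322  0.18  ]
padcorner z.18 [-0.0626 -0.0942  0.18  ]
pawl top [0.5684 0.2776 0.124 ] [-0.1244  0.1101  0.124 ]
pawl top [0.5585 0.1709 0.124 ] [-0.1248  0.003   0.124 ]
bolt119 [0.5508 0.1777 0.119 ] [-0.1331  0.0091  0.119 ]
axle80 [0.5609 0.2794 0.08  ] [-0.1321  0.1113  0.08  ]
```

```bash
cat >> h.py <<'E'
S=np.array([.6825,.1568,-.0894])
def w(P): return R.from_euler("z",S[2]).apply(np.array(P,float))+[S[0],S[1],0]
def go(targets,head=None):
    "tool-frame shifts (mm) and turns (deg) from the present pose to TCP targets; head: heading (deg) of the tool's x line, tool down"
    o=get_obs(); Rt=R.from_rotvec(o["orientation"]); p=np.array(o["eef_pos"])
    print("t",round(o["time"],2),"tcp",p.round(4),"axes",Rt.as_matrix().round(3).tolist(),"F",o["force"].round(2),"w",round(o["gripper_width"],4),"grip",round(o["grip_force"],1),"j",o["joint_positions"].round(2))
    for t in targets: print("->",np.round(t,4),"mm",(Rt.inv().apply(np.array(t)-p)*1e3).round(1))
    if head is not None:
        for h in(head,head+180):
            x=np.array([np.cos(np.radians(h)),np.sin(np.radians(h)),0]);z=np.array([0,0,-1.])
            T=R.from_matrix(np.c_[x,np.cross(z,x),z]); print("turn",h,np.degrees((Rt.inv()*T).as_rotvec()).round(2))
E
python3 - <<'E'
from h import *
go([(.47,.25,.25),(.513,-.218,.25)],16)
print(w([-.122,.060,.114]),w([-.122,.012,.119]),"dish",onz("top",(212,260.5),.02),"grip",w([-.208,.06,.1]),"pad",w([-.04,-.113,.18]))
E
```

```text
t 0.2 tcp [0.2104 0.6147 0.2309] axes [[-0.946, 0.324, -0.0], [0.324, 0.946, -0.001], [0.0, -0.001, -1.0]] F [-1.39  0.72  0.37] w 0.0856 grip 0.0 j [ 1.19  0.48  1.6  -0.    1.07 -0.05]
-> [0.47 0.25 0.25] mm [-363.7 -261.   -18.9]
-> [ 0.513 -0.218  0.25 ] mm [-556.  -689.9  -18.6]
turn 16 [-2.000e-02  5.000e-02  1.451e+02]
turn 196 [-4.00e-02 -1.00e-02 -3.49e+01]
[0.56634407 0.22745267 0.114     ] [0.56205858 0.17964436 0.119     ] dish [0.42371594 0.34277309 0.02      ] grip [0.48068751 0.23513083 0.1       ] pad [0.63257099 0.04782251 0.18      ]
```

>>> {"method": "send_rows", "body": {"rows": [[-45,-32,-5,0,0,-4,1],[-90,-64,-10,0,0,-8,1],[-135,-96,-15,0,0,-12,1],[-180,-128,-19,0,0,-16,1],[-225,-160,-19,0,0,-20,1]]}}

```text
time: 0.82
eef_pos: [0.3724, 0.3893, 0.2506]
orientation: [-0.034, 3.141, 0.001]
force: [0.1, 0.3, 0.2]
gripper_width: 0.0855
grip_force: 0.0
```

```bash
python3 - <<'E'
from h import *
go([(.47,.25,.25),(.49,.02,.25),(.513,-.218,.25)],16)
E
```

```text
t 0.82 tcp [0.3724 0.3893 0.2506] axes [[-1.0, -0.022, 0.001], [-0.022, 1.0, 0.0], [-0.001, 0.0, -1.0]] F [0.06 0.32 0.22] w 0.0855 grip 0.0 j [ 0.75  0.3   1.83 -0.    1.01 -0.84]
-> [0.47 0.25 0.25] mm [ -94.5 -141.4    0.6]
-> [0.49 0.02 0.25] mm [-109.5 -371.8    0.5]
-> [ 0.513 -0.218  0.25 ] mm [-1.273e+02 -6.103e+02  4.000e-01]
turn 16 [ 5.0000e-02 -3.0000e-02  1.6525e+02]
turn 196 [  0.02   0.03 -14.75]
```

>>> {"method": "send_rows", "body": {"rows": [[-34,-50,0,0,0,-3,1],[-70,-101,0,0,0,-6,1],[-97,-156,0,0,0,-9,1],[-101,-217,0,0,0,-12,1],[-105,-278,0,0,0,-14.75,1]]}}

```text
time: 1.45
eef_pos: [0.4819, 0.1128, 0.2502]
orientation: [-0.436, 3.111, -0.0]
force: [0.7, -0.1, 0.3]
gripper_width: 0.0853
grip_force: 0.0
```

```bash
python3 - <<'E'
from h import *
go([(.513,-.218,.15),(.513,-.218,.02)],16)
E
```

```text
t 1.45 tcp [0.4819 0.1128 0.2502] axes [[-0.962, -0.275, 0.0], [-0.275, 0.962, -0.0], [-0.0, -0.0, -1.0]] F [ 0.74 -0.13  0.32] w 0.0853 grip 0.0 j [ 0.17  0.24  1.92 -0.    0.98 -1.68]
-> [ 0.513 -0.218  0.15 ] mm [  61.  -326.6  100.2]
-> [ 0.513 -0.218  0.02 ] mm [  61.  -326.6  230.2]
turn 16 [  0.     0.   179.94]
turn 196 [-0.    0.   -0.06]
```

>>> {"method": "send_rows", "body": {"rows": [[11,-58,0,0,0,0,1],[22,-116,10,0,0,0,1],[33,-173,25,0,0,0,1],[43,-230,40,0,0,0,1],[53,-284,60,0,0,0,1]]}}

```text
time: 2.08
eef_pos: [0.5087, -0.1751, 0.1901]
orientation: [-0.433, 3.111, -0.001]
force: [1.5, 0.0, 1.1]
gripper_width: 0.0854
grip_force: 0.0
```

>>> {"method": "send_rows", "body": {"rows": [[8,-43,40,0,0,0,1],[8,-43,95,0,0,0,1],[8,-43,130,0,0,0,1],[8,-43,130,0,0,0,1]]}}

```text
time: 2.58
eef_pos: [0.5108, -0.2157, 0.0582]
orientation: [0.432, -3.108, -0.004]
force: [0.1, -0.2, 0.4]
gripper_width: 0.0851
grip_force: 0.0
```

```bash
python3 - <<'E'
from h import *
go([(.513,-.218,.002)],16)
t=snapshot("top");s=snapshot("scene")
cv2.imwrite("pics/d.png",np.hstack([crop(t,345,200,60,85,6),crop(s,300,265,70,85,6)]))
E
```

```text
t 2.58 tcp [ 0.5108 -0.2157  0.0582] axes [[-0.962, -0.273, -0.004], [-0.273, 0.962, 0.002], [0.004, 0.003, -1.0]] F [ 0.13 -0.16  0.38] w 0.0851 grip 0.0 j [-0.45  0.59  1.95  0.    0.61 -2.3 ]
-> [ 0.513 -0.218  0.002] mm [-1.7 -3.  56.2]
turn 16 [ -0.33  -0.29 179.83]
turn 196 [ 0.19 -0.21 -0.17]
```

View pics/d.png

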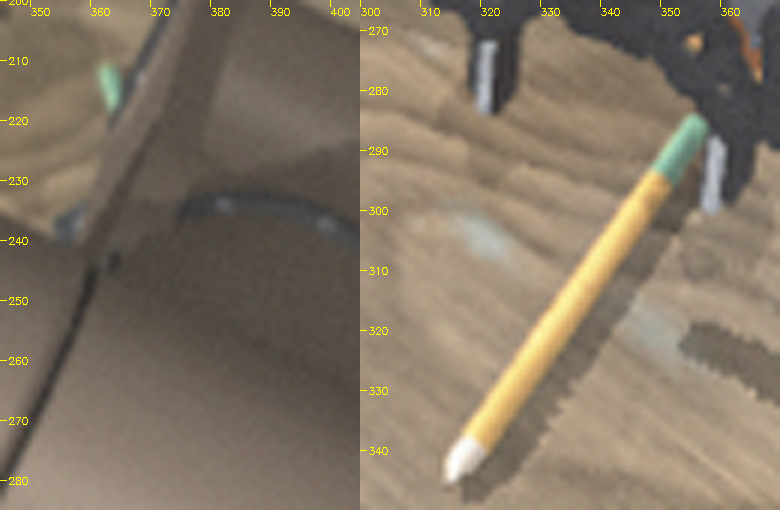

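The fingers straddle the brush, with tips at scene (320,283) and (358,300). I'll go down and close.

>>> {"method": "send_rows", "body": {"rows": [[-1,-2,25,0,0,-0.2,1],[-1,-2,45,0,0,-0.2,1],[-1,-3,55,0,0,-0.2,1],[-1,-3,56,0,0,-0.2,1],[-1,-3,56,0,0,-0.2,1]]}}

```text
time: 3.3
eef_pos: [0.5149, -0.2193, 0.0053]
orientation: [-0.439, 3.11, -0.001]
force: [-0.2, 0.3, 0.5]
gripper_width: 0.0854
grip_force: 0.0
```

>>> {"method": "send_rows", "body": {"rows": [[0,0,0,0,0,0,0.5],[0,0,0,0,0,0,0],[0,0,0,0,0,0,0],[0,0,0,0,0,0,0],[0,0,0,0,0,0,0]]}}

```text
time: 3.92
eef_pos: [0.5143, -0.2191, 0.0045]
orientation: [-0.439, 3.111, -0.0]
force: [-2.5, 1.0, 5.6]
gripper_width: 0.0096
grip_force: 59.1
```

>>> {"method": "send_rows", "body": {"rows": [[0,0,-5,0,0,0,0],[0,0,-20,0,0,0,0],[0,0,-50,0,0,0,0],[0,0,-80,0,0,0,0],[0,0,-80,0,0,0,0]]}}

```text
time: 4.55
eef_pos: [0.5158, -0.2198, 0.0873]
orientation: [-0.438, 3.107, -0.004]
force: [0.1, 0.5, -0.6]
gripper_width: 0.0093
grip_force: 58.7
```

```bash
python3 - <<'E'
from h import *
go([(.47,.2,.2)],-5.1)
s=snapshot("scene")
cv2.imwrite("pics/e.png",crop(s,280,230,110,100,6))
E
```

```text
t 4.55 tcp [ 0.5158 -0.2198  0.0873] axes [[-0.961, -0.277, 0.004], [-0.277, 0.961, -0.002], [-0.003, -0.003, -1.0]] F [ 0.06  0.47 -0.64] w 0.0093 grip 58.7 j [-0.46  0.54  1.93 -0.    0.66 -2.31]
-> [0.47 0.2  0.2 ] mm [ -72.4  415.7 -113.7]
turn -5.1 [  -0.31   -0.19 -158.84]
turn 174.9 [-0.14  0.22 21.16]
```

View pics/e.png

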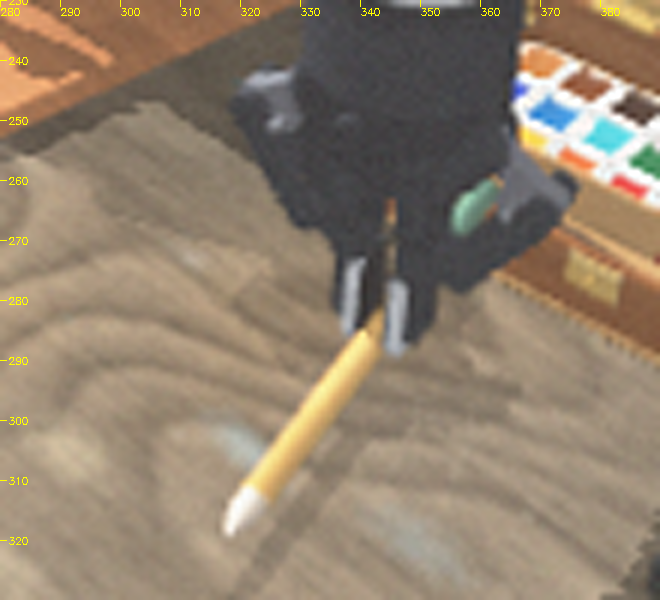

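The brush is held: white tip at scene (319,318), green end at about (360,263.5), partly hidden.

```bash
python3 - <<'E'
from h import *
g=np.array([.5158,-.2198,.0873]);h=np.radians(16.1);d=np.array([np.cos(h),np.sin(h),0]);n=np.array([-d[1],d[0],0])
for nm,q in(("white",(318.6,317.6)),("green far",(361.5,261.5)),("green near",(357,266.5)),("gripped",(342.5,285.5))):
    o,v=ray("scene",q);P=o+v*((g-o)@n/(v@n));print(nm,"along",((P-g)@d).round(4),"z-tcp",(P-g)[2].round(4))
E
```

```text
white along -0.1139 z-tcp -0.0027
green far along 0.1076 z-tcp -0.0081
green near along 0.0798 z-tcp -0.0041
gripped along -0.0004 z-tcp -0.0026
```

```bash
python3 - <<'E'
from h import *
go([(.46,0,.15),w([-.275,.06,.12]),w([-.275,.06,.095]),w([-.215,.06,.095])],-5.1)
E
```

```text
t 4.6 tcp [ 0.5151 -0.2194  0.086 ] axes [[-0.961, -0.277, 0.002], [-0.277, 0.961, -0.001], [-0.002, -0.002, -1.0]] F [ 0.62  0.06 -0.49] w 0.0096 grip 58.7 j [-0.46  0.55  1.93 -0.    0.66 -2.31]
-> [0.46 0.   0.15] mm [ -7.9 226.  -64.4]
-> [0.414  0.2411 0.12  ] mm [-30.2 470.5 -34.8]
-> [0.414  0.2411 0.095 ] mm [-30.2 470.5  -9.8]
-> [0.4737 0.2358 0.095 ] mm [-86.1 448.9  -9.7]
turn -5.1 [-1.9000e-01 -1.2000e-01 -1.5885e+02]
turn 174.9 [-0.08  0.13 21.15]
```

>>> {"method": "send_rows", "body": {"rows": [[-1,35,-30,0,0,2,0],[-3,80,-55,0,0,5,0],[-5,130,-64,0,0,8,0],[-7,180,-64,0,0,11,0],[-9,230,-64,0,0,14,0]]}}

```text
time: 5.22
eef_pos: [0.4585, 0.0059, 0.1481]
orientation: [0.053, -3.141, -0.0]
force: [1.3, -0.4, 0.5]
gripper_width: 0.0091
grip_force: 58.7
```

```bash
python3 - <<'E'
from h import *
go([w([-.275,.06,.12]),w([-.275,.06,.095]),w([-.215,.06,.095])],-5.1)
E
```

```text
t 5.22 tcp [0.4585 0.0059 0.1481] axes [[-0.999, -0.034, -0.0], [-0.034, 0.999, 0.0], [0.0, 0.0, -1.0]] F [ 1.34 -0.43  0.5 ] w 0.0091 grip 58.7 j [-0.05  0.34  2.11  0.    0.7  -1.66]
-> [0.414  0.2411 0.12  ] mm [ 36.6 236.6  28.2]
-> [0.414  0.2411 0.095 ] mm [ 36.6 236.6  53.2]
-> [0.4737 0.2358 0.095 ] mm [-23.  229.2  53.2]
turn -5.1 [ 3.0000e-02  0.0000e+00 -1.7297e+02]
turn 174.9 [ 0.   -0.02  7.03]
```

>>> {"method": "send_rows", "body": {"rows": [[9,50,0,0,0,2,0],[18,105,5,0,0,4,0],[27,160,15,0,0,6,0],[35,210,35,0,0,7,0],[36.6,236.6,53,0,0,7,0]]}}

```text
time: 5.85
eef_pos: [0.4131, 0.2416, 0.0944]
orientation: [-0.133, -3.138, 0.0]
force: [0.4, -0.8, -0.2]
gripper_width: 0.0096
grip_force: 58.7
```

>>> {"method": "send_rows", "body": {"rows": [[0,0,0,0,0,0,0],[0,0,0,0,0,0,0]]}}

```text
time: 6.1
eef_pos: [0.414, 0.2391, 0.0952]
orientation: [-0.135, -3.138, 0.001]
force: [0.1, -0.1, -0.5]
gripper_width: 0.0093
grip_force: 58.7
```

```bash
python3 - <<'E'
from h import *
go([w([-.215,.06,.095])],-5.1)
s=snapshot("scene");t=snapshot("top")
a=crop(s,190,165,70,70,6); b=crop(t,200,200,62,70,6)
cv2.imwrite("pics/f.png",np.hstack([a,b])[:, :800])
E
```

```text
t 6.1 tcp [0.414  0.2391 0.0952] axes [[-0.996, 0.086, -0.001], [0.086, 0.996, -0.001], [0.001, -0.001, -1.0]] F [ 0.12 -0.11 -0.51] w 0.0093 grip 58.7 j [ 0.46  0.45  2.11 -0.    0.59 -1.02]
-> [0.4737 0.2358 0.095 ] mm [-59.8   1.8   0.1]
turn -5.1 [ 7.0000e-02 -5.0000e-02 -1.7983e+02]
turn 174.9 [-0.03 -0.05  0.17]
```

View pics/f.png

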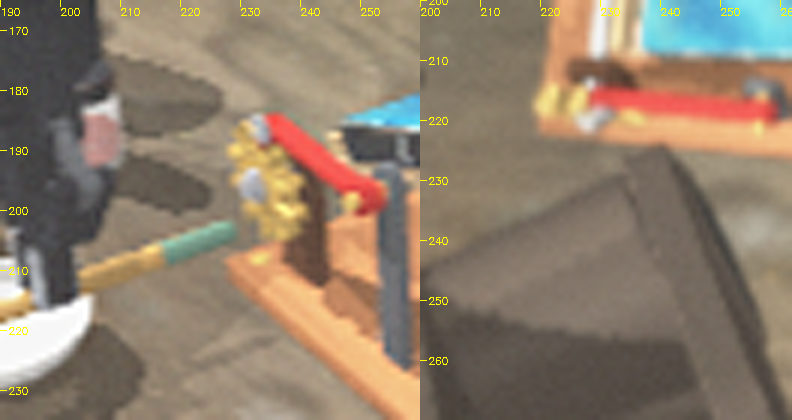

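The green end is at scene (229,203.5), with the pawl clearly above and behind it.

```bash
python3 - <<'E'
from h import *
g=np.array([.414,.2391,.0952]);h=np.radians(-5);d=np.array([np.cos(h),np.sin(h),0]);n=np.array([-d[1],d[0],0])
for q in((228.6,203.4),(215.5,206.5),(202,212)):
    o,v=ray("scene",q);P=o+v*((g-o)@n/(v@n));print(P,"along",((P-g)@d).round(4),"z-tcp",(P-g)[2].round(4))
e=g+.108*d
for k in(0,.06,.075): print(proj("scene",[e+k*d]))
print("pawl pts",proj("scene",[w([-.128,.06,.114]),w([-.128,.012,.119]),w([-.128,.105,.119])]))
E
```

```text
[0.51432259 0.23032291 0.09296996] along 0.1007 z-tcp -0.0022
[0.47115315 0.23409975 0.09816775] along 0.0574 z-tcp 0.003
[0.42759166 0.23791088 0.09576726] along 0.0136 z-tcp 0.0006
[[230.68336595 202.00642168]]
[[247.77844338 195.94249498]]
[[251.92527377 194.47100412]]
pawl pts [[241.20755298 192.47015965]
 [249.62995038 197.74372867]
 [233.54439572 185.0593036 ]]
```

>>> {"method": "send_rows", "body": {"rows": [[-20,2,0,0,0,0,0],[-40,2,0,0,0,0,0],[-55,2,0,0,0,0,0],[-63,2,0,0,0,0,0],[-63,2,0,0,0,0,0]]}}

```text
time: 6.82
eef_pos: [0.4775, 0.2359, 0.0952]
orientation: [-0.137, -3.138, 0.0]
force: [-1.1, -0.5, 0.1]
gripper_width: 0.0095
grip_force: 58.7
```

```bash
python3 - <<'E'
from h import *
go([],-5.1)
# arc: rod centre about pivot (stand y .012, z .119), rod z = tcp z
a=np.radians(np.arange(0,110,6));y=.048*np.cos(a)+.011*np.sin(a);z=.048*np.sin(a)-.011*np.cos(a)
print(np.c_[np.degrees(a),1e3*(y-.048),1e3*(z+.119)].round(1).tolist())
E
```

```text
t 6.83 tcp [0.4775 0.2359 0.0952] axes [[-0.996, 0.087, -0.0], [0.087, 0.996, -0.0], [0.0, -0.0, -1.0]] F [-1.08 -0.48  0.08] w 0.0095 grip 58.7 j [ 0.4   0.5   1.99 -0.    0.65 -1.08]
turn -5.1 [ 2.0000e-02 -1.0000e-02 -1.7988e+02]
turn 174.9 [-0.01 -0.01  0.12]
[[0.0, 0.0, 108.0], [6.0, 0.9, 113.1], [12.0, 1.2, 118.2], [18.0, 1.0, 123.4], [24.0, 0.3, 128.5], [30.0, -0.9, 133.5], [36.0, -2.7, 138.3], [42.0, -5.0, 142.9], [48.0, -7.7, 147.3], [54.0, -10.9, 151.4], [60.0, -14.5, 155.1], [66.0, -18.4, 158.4], [72.0, -22.7, 161.3], [78.0, -27.3, 163.7], [84.0, -32.0, 165.6], [90.0, -37.0, 167.0], [96.0, -42.1, 167.9], [102.0, -47.2, 168.2], [108.0, -52.4, 168.0]]
```

>>> {"method": "send_rows", "body": {"rows": [[0,0,-5,0,0,0,0],[0,0,-9,0,0,0,0],[0,0,-13,0,0,0,0],[0,0,-16,0,0,0,0],[0,1,-19,0,0,0,0]]}}

```text
time: 7.45
eef_pos: [0.4773, 0.2372, 0.1146]
orientation: [0.135, 3.139, 0.0]
force: [0.3, -0.1, -0.8]
gripper_width: 0.0093
grip_force: 58.8
```

>>> {"method": "send_rows", "body": {"rows": [[0,0,-3,0,0,0,0],[0,0,-7,0,0,0,0],[0,0,-11,0,0,0,0],[0,0,-15,0,0,0,0],[0,-1,-19,0,0,0,0]]}}

```text
time: 8.07
eef_pos: [0.4773, 0.2362, 0.1336]
orientation: [0.135, 3.139, 0.0]
force: [1.0, -0.6, -1.1]
gripper_width: 0.0097
grip_force: 58.9
```

```bash
python3 - <<'E'
from h import *
go([],-5.1)
s=snapshot("scene")
cv2.imwrite("pics/g.png",crop(s,190,150,80,75,8))
E
```

```text
t 8.07 tcp [0.4773 0.2362 0.1336] axes [[-0.996, 0.086, 0.0], [0.086, 0.996, 0.0], [-0.0, 0.0, -1.0]] F [ 0.98 -0.63 -1.06] w 0.0097 grip 58.9 j [ 0.4   0.44  1.96  0.    0.74 -1.08]
turn -5.1 [-1.0000e-02  1.0000e-02 -1.7984e+02]
turn 174.9 [0.   0.01 0.16]
```

View pics/g.png

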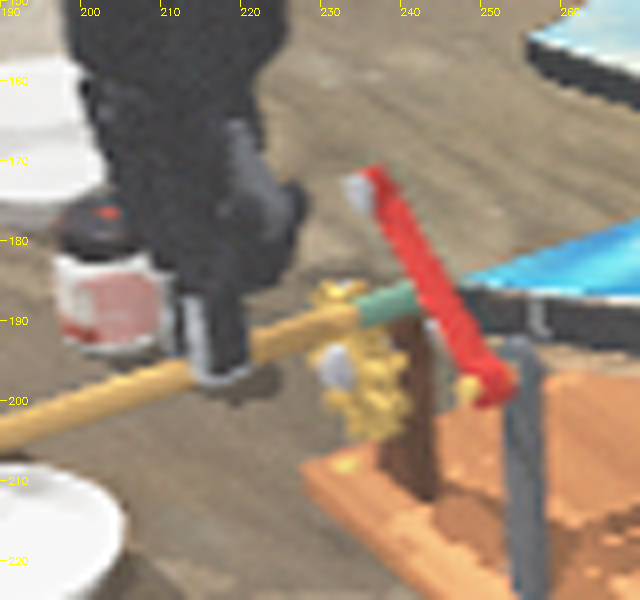

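The handle end is under the pawl, crossing it at (243,187), and has it lifted by about 30°. I'll continue the arc.

>>> {"method": "send_rows", "body": {"rows": [[0,-2,-5,0,0,0,0],[0,-4,-9.5,0,0,0,0],[0,-7,-14,0,0,0,0],[0,-10,-18,0,0,0,0],[0,-13.5,-21.5,0,0,0,0]]}}

```text
time: 8.75
eef_pos: [0.4761, 0.2225, 0.1551]
orientation: [0.136, 3.139, 0.0]
force: [-0.3, -0.1, -1.0]
gripper_width: 0.009
grip_force: 58.9
```

>>> {"method": "send_rows", "body": {"rows": [[0,-4,-3.5,0,0,0,0],[0,-8.5,-6,0,0,0,0],[0,-13,-8.5,0,0,0,0],[0,-18,-10.5,0,0,0,0],[0,-23,-12,0,0,0,0]]}}

```text
time: 9.38
eef_pos: [0.474, 0.1995, 0.1669]
orientation: [-0.136, -3.139, 0.0]
force: [0.2, 0.7, -0.3]
gripper_width: 0.0095
grip_force: 58.9
```

>>> {"method": "send_rows", "body": {"rows": [[0,-5,-1,0,0,0,0],[0,-10,-1,0,0,0,0],[0,-15,-1,0,0,0,0],[0,-20,-1,0,0,0,0],[0,-20,-1,0,0,0,0]]}}

```text
time: 10.0
eef_pos: [0.4724, 0.1797, 0.1678]
orientation: [0.136, 3.139, 0.0]
force: [-0.5, 2.2, -0.2]
gripper_width: 0.0095
grip_force: 58.9
```

```bash
python3 - <<'E'
from h import *
go([],-5.1)
s=snapshot("scene")
cv2.imwrite("pics/i.png",crop(s,190,140,100,90,6))
E
```

```text
t 10.0 tcp [0.4724 0.1797 0.1678] axes [[-0.996, 0.087, 0.0], [0.087, 0.996, 0.0], [0.0, 0.0, -1.0]] F [-0.55  2.18 -0.17] w 0.0095 grip 58.9 j [ 0.3   0.36  1.99  0.    0.79 -1.18]
turn -5.1 [ 0.0000e+00  2.0000e-02 -1.7987e+02]
turn 174.9 [ 0.01 -0.    0.13]
```

View pics/i.png

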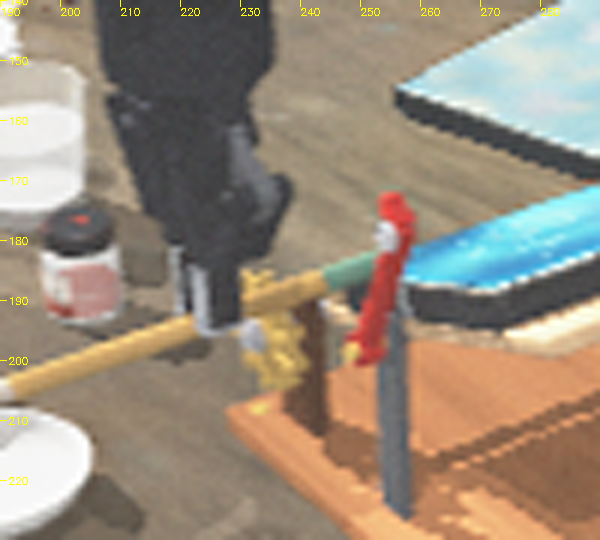

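The pawl has swung past upright: tip at (255.5,172), pivot at (250,199). I'll back the brush off and check the angle by projection.

>>> {"method": "send_rows", "body": {"rows": [[0,6,0,0,0,0,0],[0,15,0,0,0,0,0],[10,25,0,0,0,0,0],[25,25,0,0,0,0,0],[45,25,0,0,0,0,0]]}}

```text
time: 10.68
eef_pos: [0.428, 0.2088, 0.1677]
orientation: [-0.135, -3.138, 0.0]
force: [-0.8, -0.3, 0.4]
gripper_width: 0.0095
grip_force: 58.9
```

```bash
cat > ang.py <<'E'
from h import *
def pawl():
    s=snapshot("scene"); hsv=cv2.cvtColor(s,cv2.COLOR_BGR2HSV)
    m=cv2.inRange(hsv,(0,160,120),(7,255,255))|cv2.inRange(hsv,(174,160,120),(180,255,255)); m[:, :235]=0;m[:,285:]=0;m[:155]=0;m[215:]=0
    yx=np.argwhere(m); c=yx.mean(0)[::-1]
    for th in(1.2,1.57,1.65,1.8,2.0,2.1):
        P=[w([-.125,.012+r*np.cos(th)-0*np.sin(th),.119+r*np.sin(th)]) for r in(-.005,.04,.085)]
        print(th,proj("scene",P).round(1).tolist())
    print("red n",len(yx),"mean",c.round(1),"min row",yx[:,0].min(),"col",yx[:,1][yx[:,0]<yx[:,0].min()+4].mean(),"max row",yx[:,0].max(),yx[:,1][yx[:,0]>yx[:,0].max()-4].mean())
E
python3 - <<'E'
from ang import *
pawl(); go([(.46,0,.2),(.5151,-.2194,.06),(.5151,-.2194,.006)],16.1)
E
```

```text
1.2 [[250.9, 199.1], [247.3, 184.3], [243.6, 169.3]]
1.57 [[250.6, 198.9], [249.9, 185.5], [249.3, 171.5]]
1.65 [[250.5, 198.8], [250.5, 186.0], [250.5, 172.5]]
1.8 [[250.4, 198.7], [251.6, 187.1], [253.0, 174.8]]
2.0 [[250.2, 198.5], [253.1, 188.9], [256.2, 178.8]]
2.1 [[250.1, 198.3], [253.8, 190.0], [257.7, 181.1]]
red n 72 mean [253.3 186.9] min row 172 col 255.1818181818182 max row 200 251.0
t 10.72 tcp [0.4251 0.2083 0.1674] axes [[-0.996, 0.086, -0.003], [0.086, 0.996, -0.001], [0.003, -0.001, -1.0]] F [-2.24 -1.26  0.61] w 0.0094 grip 58.9 j [ 0.39  0.32  2.06  0.    0.76 -1.09]
-> [0.46 0.   0.2 ] mm [ -52.6 -204.6  -32.5]
-> [ 0.5151 -0.2194  0.06  ] mm [-126.7 -418.3  107.6]
-> [ 0.5151 -0.2194  0.006 ] mm [-126.8 -418.2  161.6]
turn 16.1 [-2.4000e-01  5.0000e-02  1.5897e+02]
turn 196.1 [ -0.04  -0.17 -21.03]
```

Pawl is over (about 2.0 rad). Next I'll put the brush back where it came from.

>>> {"method": "send_rows", "body": {"rows": [[-12,-50,0,0,0,-4,0],[-26,-105,0,0,0,-8,0],[-40,-160,0,0,0,-12,0],[-54,-215,0,0,0,-16,0],[-70,-270,10,0,0,-20,0]]}}

```text
time: 11.35
eef_pos: [0.4758, -0.0679, 0.1584]
orientation: [-0.415, 3.113, -0.001]
force: [1.7, -0.3, 0.5]
gripper_width: 0.0095
grip_force: 58.9
```

```bash
python3 - <<'E'
from h import *
go([(.5151,-.2194,.06),(.5151,-.2194,.0055)],16.1)
E
```

```text
t 11.35 tcp [ 0.4758 -0.0679  0.1584] axes [[-0.965, -0.262, 0.001], [-0.262, 0.965, -0.0], [-0.001, -0.001, -1.0]] F [ 1.66 -0.34  0.47] w 0.0095 grip 58.9 j [-0.2   0.34  2.05  0.    0.74 -2.04]
-> [ 0.5151 -0.2194  0.06  ] mm [   1.9 -156.4   98.5]
-> [ 0.5151 -0.2194  0.0055] mm [   2.  -156.4  153. ]
turn 16.1 [1.2000e-01 6.0000e-02 1.7909e+02]
turn 196.1 [-0.04  0.08 -0.91]
```

>>> {"method": "send_rows", "body": {"rows": [[0,-50,15,0,0,0,0],[1,-100,40,0,0,0,0],[2,-140,75,0,0,-1,0],[2,-156,110,0,0,-1,0],[2,-156,135,0,0,-1,0]]}}

```text
time: 11.98
eef_pos: [0.5139, -0.2183, 0.0215]
orientation: [0.436, -3.111, -0.0]
force: [0.0, 0.1, -0.2]
gripper_width: 0.0099
grip_force: 58.9
```

>>> {"method": "send_rows", "body": {"rows": [[0,0,8,0,0,0,0],[0,0,14,0,0,0,0],[0,0,17,0,0,0,0],[0,0,17,0,0,0,0]]}}

```text
time: 12.48
eef_pos: [0.5151, -0.2174, 0.0064]
orientation: [-0.439, 3.11, -0.001]
force: [0.2, -0.5, 0.2]
gripper_width: 0.0096
grip_force: 58.9
```

>>> {"method": "send_rows", "body": {"rows": [[0,0,1.5,0,0,0,0],[0,0,1.5,0,0,0,0.15],[0,0,1.5,0,0,0,0.3],[0,0,1.5,0,0,0,0.5],[0,0,1.5,0,0,0,0.6]]}}

```text
time: 13.1
eef_pos: [0.5147, -0.2175, 0.0043]
orientation: [0.439, -3.111, -0.0]
force: [0.8, 0.8, 0.3]
gripper_width: 0.0515
grip_force: 0.0
```

>>> {"method": "send_rows", "body": {"rows": [[0,0,0,0,0,0,0.6],[0,0,-10,0,0,0,0.6],[0,0,-40,0,0,0,0.6],[0,0,-90,0,0,0,0.6],[0,0,-145,0,0,0,0.3]]}}

```text
time: 13.72
eef_pos: [0.5142, -0.2173, 0.151]
orientation: [0.438, -3.11, -0.001]
force: [0.9, 0.6, -1.0]
gripper_width: 0.0343
grip_force: 0.0
```

```bash
python3 - <<'E'
from h import *
p=w([-.04,-.116,.20]); go([(.5,-.1,.26),[p[0],p[1],.26],[p[0],p[1],.20]],-5.1)
s=snapshot("scene"); hsv=cv2.cvtColor(s,cv2.COLOR_BGR2HSV)
m=cv2.inRange(hsv[275:350,305:365],(12,110,140),(28,255,255)); yx=np.argwhere(m)+[275,305]
print("bamboo",len(yx),"ends",yx[yx[:,0].argmin()][::-1],yx[yx[:,0].argmax()][::-1])
print("expected green/white px",proj("scene",[(.605,-.191,.006),(.3995,-.2505,.006)]))
E
```

```text
t 13.72 tcp [ 0.5142 -0.2173  0.151 ] axes [[-0.961, -0.276, -0.001], [-0.276, 0.961, 0.0], [0.001, 0.001, -1.0]] F [ 0.91  0.58 -0.96] w 0.0343 grip 0.0 j [-0.45  0.45  1.89 -0.    0.8  -2.31]
-> [ 0.5  -0.1   0.26] mm [ -18.7  116.7 -108.9]
-> [0.6323 0.0448 0.26  ] mm [-185.9  219.4 -109. ]
-> [0.6323 0.0448 0.2   ] mm [-185.9  219.3  -49. ]
turn -5.1 [ 6.0000e-02  3.0000e-02 -1.5885e+02]
turn 174.9 [ 2.000e-02 -4.000e-02  2.115e+01]
bamboo 177 ends [363 275] [322 339]
expected green/white px [[355.17353917 286.31035544]
 [314.31968618 344.36167116]]
```

>>> {"method": "send_rows", "body": {"rows": [[-15,20,-40,0,0,4,0],[-50,60,-80,0,0,8,0],[-90,105,-105,0,0,12,0],[-125,150,-109,0,0,16,0],[-158,188,-109,0,0,20,0]]}}

```text
time: 14.4
eef_pos: [0.6153, 0.0091, 0.26]
orientation: [0.111, 3.137, 0.0]
force: [0.9, 0.3, -0.4]
gripper_width: 0.0001
grip_force: 0.0
```

```bash
python3 - <<'E'
from h import *
p=w([-.04,-.112,.20]); go([[p[0],p[1],.21],[p[0],p[1],.19]],-5.1)
E
```

```text
t 14.4 tcp [0.6153 0.0091 0.26  ] axes [[-0.998, 0.071, 0.002], [0.071, 0.998, -0.0], [-0.002, 0.0, -1.0]] F [ 0.94  0.26 -0.44] w 0.0001 grip 0.0 j [-0.03  0.4   1.65  0.    1.09 -1.53]
-> [0.6327 0.0488 0.21  ] mm [-14.4  40.9  50.1]
-> [0.6327 0.0488 0.19  ] mm [-14.3  40.9  70.1]
turn -5.1 [-1.9000e-01  2.0000e-02 -1.7895e+02]
turn 174.9 [0.01 0.12 1.05]
```

>>> {"method": "send_rows", "body": {"rows": [[-7,20,10,0,0,1,0],[-14,41,25,0,0,1,0],[-14,41,40,0,0,1,0],[-14,41,55,0,0,1,0],[-14,41,63,0,0,1,0]]}}

```text
time: 15.02
eef_pos: [0.6307, 0.0459, 0.194]
orientation: [-0.137, -3.137, 0.0]
force: [-0.1, 0.1, -0.2]
gripper_width: -0.0001
grip_force: 0.0
```

>>> {"method": "send_rows", "body": {"rows": [[0,0,2,0,0,0,0],[0,0,4,0,0,0,0],[0,0,6,0,0,0,0],[0,0,8,0,0,0,0]]}}

```text
time: 15.52
eef_pos: [0.6315, 0.0467, 0.1875]
orientation: [0.136, 3.138, 0.0]
force: [-0.4, -1.6, -1.2]
gripper_width: -0.0003
grip_force: 0.0
```

>>> {"method": "send_rows", "body": {"rows": [[0,0,2,0,0,0,0],[0,0,4,0,0,0,0],[0,0,6,0,0,0,0],[0,0,8,0,0,0,0]]}}

```text
time: 16.02
eef_pos: [0.6314, 0.0468, 0.1791]
orientation: [-0.136, -3.139, 0.0]
force: [0.1, -0.1, -0.2]
gripper_width: 0.0002
grip_force: 0.0
```

>>> {"method": "send_rows", "body": {"rows": [[0,0,1.5,0,0,0,0],[0,0,3,0,0,0,0],[0,0,4.5,0,0,0,0],[0,0,6,0,0,0,0]]}}

```text
time: 16.52
eef_pos: [0.6314, 0.0468, 0.1732]
orientation: [0.136, 3.139, 0.0]
force: [-0.1, -0.9, -0.1]
gripper_width: -0.0004
grip_force: 0.0
```

>>> {"method": "send_rows", "body": {"rows": [[0,0,1.5,0,0,0,0],[0,0,3,0,0,0,0],[0,0,4.5,0,0,0,0],[0,0,6,0,0,0,0]]}}

```text
time: 17.02
eef_pos: [0.6316, 0.0467, 0.1676]
orientation: [0.135, 3.138, -0.0]
force: [-1.1, -1.6, 7.2]
gripper_width: -0.0
grip_force: 3.0
```

>>> {"method": "send_rows", "body": {"rows": [[0,0,1.5,0,0,0,0],[0,0,3,0,0,0,0],[0,0,4.5,0,0,0,0]]}}

```text
time: 17.4
eef_pos: [0.6319, 0.0466, 0.1634]
orientation: [0.135, 3.137, -0.0]
force: [-0.1, -0.4, 6.7]
gripper_width: 0.0003
grip_force: 3.2
```

>>> {"method": "send_rows", "body": {"rows": [[0,-0.6,2,0,0,0,0],[0,-1.2,4,0,0,0,0],[0,-1.8,6,0,0,0,0],[0,-2.4,8,0,0,0,0],[0,-3,10,0,0,0,0]]}}

```text
time: 18.02
eef_pos: [0.6317, 0.0435, 0.1536]
orientation: [0.135, 3.137, -0.0]
force: [-1.8, -2.6, 11.2]
gripper_width: -0.0003
grip_force: 5.1
```

>>> {"method": "send_rows", "body": {"rows": [[0,-0.5,2,0,0,0,0],[0,-1,4,0,0,0,0],[0,-1.5,6,0,0,0,0],[0,-2,8,0,0,0,0],[0,-2.5,10,0,0,0,0]]}}

```text
time: 18.65
eef_pos: [0.6314, 0.0407, 0.1436]
orientation: [0.135, 3.137, -0.001]
force: [-2.9, -4.8, 11.5]
gripper_width: 0.0002
grip_force: 5.1
```

>>> {"method": "send_rows", "body": {"rows": [[0,-0.4,2,0,0,0,0],[0,-0.8,4,0,0,0,0],[0,-1.2,6,0,0,0,0],[0,-1.6,8,0,0,0,0]]}}

```text
time: 19.15
eef_pos: [0.6313, 0.0391, 0.1356]
orientation: [0.135, 3.137, -0.001]
force: [-2.4, -5.4, 11.6]
gripper_width: 0.0002
grip_force: 5.1
```

>>> {"method": "send_rows", "body": {"rows": [[0,-0.8,1.5,0,0,0,0],[0,-1.6,3,0,0,0,0],[0,-2.2,4.5,0,0,0,0],[0,-2.6,6,0,0,0,0]]}}

```text
time: 19.65
eef_pos: [0.6311, 0.0373, 0.1293]
orientation: [0.136, 3.137, 0.001]
force: [-0.1, 2.7, 5.7]
gripper_width: -0.0003
grip_force: 3.6
```

>>> {"method": "send_rows", "body": {"rows": [[0,-0.4,1.5,0,0,0,0],[0,-0.8,3,0,0,0,0],[0,-1.2,4.5,0,0,0,0]]}}

```text
time: 20.02
eef_pos: [0.6311, 0.0364, 0.1248]
orientation: [0.136, 3.137, 0.001]
force: [1.0, 4.1, 7.1]
gripper_width: -0.0001
grip_force: 3.6
```

>>> {"method": "send_rows", "body": {"rows": [[0,-0.3,1.5,0,0,0,0],[0,-0.6,3,0,0,0,0],[0,-0.9,4.5,0,0,0,0]]}}

```text
time: 20.4
eef_pos: [0.631, 0.0355, 0.1203]
orientation: [0.136, 3.137, 0.001]
force: [0.4, 5.5, 6.0]
gripper_width: 0.0002
grip_force: 3.5
```

Constant at about 7 N, so it hasn't landed yet. I'll follow more steeply.

>>> {"method": "send_rows", "body": {"rows": [[0,0,1.5,0,0,0,0],[0,0,3,0,0,0,0],[0,0,4.5,0,0,0,0]]}}

```text
time: 20.78
eef_pos: [0.6309, 0.0351, 0.1158]
orientation: [0.135, 3.137, 0.0]
force: [-1.1, -0.7, 7.6]
gripper_width: -0.0002
grip_force: 3.6
```

>>> {"method": "send_rows", "body": {"rows": [[0,-0.2,1.5,0,0,0,0],[0,-0.4,3,0,0,0,0],[0,-0.6,4.5,0,0,0,0]]}}

```text
time: 21.15
eef_pos: [0.6309, 0.0345, 0.1114]
orientation: [0.135, 3.137, 0.0]
force: [-0.3, 0.5, 8.7]
gripper_width: 0.0001
grip_force: 4.8
```

>>> {"method": "send_rows", "body": {"rows": [[0,-0.2,1.5,0,0,0,0],[0,-0.4,3,0,0,0,0],[0,-0.5,4.5,0,0,0,0]]}}

```text
time: 21.52
eef_pos: [0.6309, 0.034, 0.1073]
orientation: [0.135, 3.137, 0.0]
force: [-2.5, -0.2, 15.5]
gripper_width: 0.0003
grip_force: 7.7
```

>>> {"method": "send_rows", "body": {"rows": [[0,0,0,0,0,0,0],[0,0,0,0,0,0,0],[0,0,0,0,0,0,0],[0,0,0,0,0,0,0]]}}

```text
time: 22.02
eef_pos: [0.6309, 0.034, 0.107]
orientation: [0.136, 3.137, 0.0]
force: [-0.4, 0.1, 9.6]
gripper_width: -0.0002
grip_force: 4.5
```

Static 9.6 N while holding, so it has landed. I'll release slowly.

>>> {"method": "send_rows", "body": {"rows": [[0,0,-0.7,0,0,0,0],[0,0,-1.4,0,0,0,0],[0,0,-2.1,0,0,0,0],[0,0,-2.8,0,0,0,0],[0,0,-3.5,0,0,0,0]]}}

```text
time: 22.65
eef_pos: [0.6302, 0.0339, 0.1097]
orientation: [-0.136, -3.139, 0.0]
force: [1.1, 0.6, 1.8]
gripper_width: 0.0002
grip_force: 1.0
```

>>> {"method": "send_rows", "body": {"rows": [[0,0,-0.7,0,0,0,0],[0,0,-1.4,0,0,0,0],[0,0,-2.1,0,0,0,0],[0,0,-2.8,0,0,0,0],[0,0,-3.5,0,0,0,0]]}}

```text
time: 23.28
eef_pos: [0.6302, 0.0339, 0.1133]
orientation: [-0.136, -3.138, 0.0]
force: [-0.5, 0.4, 0.7]
gripper_width: -0.0001
grip_force: 0.0
```

>>> {"method": "send_rows", "body": {"rows": [[0,0,-1,0,0,0,0],[0,0,-3,0,0,0,0],[0,0,-10,0,0,0,0],[0,0,-40,0,0,0,0],[0,0,-80,0,0,0,0]]}}

```text
time: 23.9
eef_pos: [0.6297, 0.034, 0.1938]
orientation: [-0.135, -3.137, 0.0]
force: [-0.2, -0.3, -0.3]
gripper_width: 0.0001
grip_force: 0.0
```

>>> {"method": "send_rows", "body": {"rows": [[0,0,-20,0,0,0,0],[0,0,-20,0,0,0,0],[0,0,-20,0,0,0,0],[0,0,-20,0,0,0,0],[0,0,-20,0,0,0,0]]}}

```text
time: 24.52
eef_pos: [0.6299, 0.0339, 0.2126]
orientation: [-0.135, -3.138, 0.0]
force: [0.5, -0.7, 0.1]
gripper_width: 0.0
grip_force: 0.0
```

>>> {"method": "send_rows", "body": {"rows": [[0,0,0,0,0,0,0],[0,0,0,0,0,0,0],[0,0,0,0,0,0,0],[0,0,0,0,0,0,0],[0,0,0,0,0,0,0]]}}

```text
time: 25.15
eef_pos: [0.6303, 0.0339, 0.2133]
orientation: [0.136, 3.139, -0.0]
force: [0.6, -0.8, 0.7]
gripper_width: -0.0
grip_force: 0.0
```

```bash
python3 - <<'E'
from ang import *
pawl()
s=snapshot("scene"); hsv=cv2.cvtColor(s,cv2.COLOR_BGR2HSV)
m=cv2.inRange(hsv[278:350,305:362],(12,110,140),(28,255,255)); yx=np.argwhere(m)+[278,305]; print(yx[yx[:,0].argmax()][::-1])
m=cv2.inRange(hsv[278:300,340:362],(60,40,80),(95,255,255)); yx=np.argwhere(m)+[278,340]; print("green",len(yx),yx.mean(0)[::-1])
print(hand_in())
E
```

```text
1.2 [[250.9, 199.1], [247.3, 184.3], [243.6, 169.3]]
1.57 [[250.6, 198.9], [249.9, 185.5], [249.3, 171.5]]
1.65 [[250.5, 198.8], [250.5, 186.0], [250.5, 172.5]]
1.8 [[250.4, 198.7], [251.6, 187.1], [253.0, 174.8]]
2.0 [[250.2, 198.5], [253.1, 188.9], [256.2, 178.8]]
2.1 [[250.1, 198.3], [253.8, 190.0], [257.7, 181.1]]
red n 56 mean [253.4 186.2] min row 173 col 255.25 max row 200 251.14285714285714
[322 339]
green 43 [353.97674419 289.23255814]
the job is handed in; nothing more can be done
None
```

I handed the job in at about 25 s, but no verdict came back: the pawl measures about 2.0 rad (over), the brush lies back on the table where it was, and the board was pressed down until the force rise showed the buffer (16 N highest reading), then released slowly; my moves stayed clear of the jars, dish and tube, though I didn't check them in a final picture.

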